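# Fill the empty bays of the battery caddy

### The arm

A 7-joint arm with a two-finger parallel gripper is mounted at the origin on the work surface. World frame = base frame: x ahead of the robot, y to its left, z up, the work surface at z = 0. Lengths are in m, angles in rad, forces in N, time in s.
With the tool pointing down it reaches from about 0.4 to 0.85 m from the base axis. Payload 10.4 kg.
Tool frame: the origin (TCP) lies midway between the tips of the shut fingers; the grasp point (between the pads) lies manip.grip_depth behind it (manip.grip_depth is the distance from the TCP to the grasp point, in m); z points along the fingers, x is the direction in which the jaws open and shut, and the axes are right-handed (so a half turn about z gives the same grasp; the last joint's range is limited). The gripper opens to 85 mm and grips with 20 to 120 N. Pads are 22 mm wide; open, the fingers measure 114 mm over their backs; the gripper's body (76 mm by 85 mm) begins 54 mm behind the grasp point. The pads swing forward as they close: fully open they stand 13 mm farther back than shut.
Start: joints at [-1.288, 0.332, -0.065, 1.46, 0.022, 1.35, -0.088], TCP at [0.188, 0.596, 0.231] pointing down, gripper open.
Joint ranges: [-2.6, 2.6], [-0.5, 2.12], [-1.47, 1.34], [0.16, 2.42], [-1.27, 4.41], [0.06, 2.06], [-2.6, 2.6]. Speed limits (rad/s): [2.22, 2.22, 2.79, 2.79, 3.14, 3.14, 3.14].

### API

Orientations are given as a unit quaternion [x, y, z, w].
In Python, from workcell import manip gives the robot as it stands. The module is installed in compiled form; this text tells all that it offers.
- The arm moves only by the tool send_rows, never from a script. Its argument "steps" is a list of rows, each a list of 2 entries, a list of its own where there are three numbers: the shift along the tool's x, y, z in m, then the turn about the tool's z in rad. In form: [[[x, y, z], spin], ...]. A call has exactly 8 rows; each row is the pose to reach, as a shift and turn from the pose commanded when the call began, along the tool's axes at that moment; what a row does not reach only later rows make up. A row lasts 1/8 s, in which the tool goes at most 62.5 mm and 10.7 degrees, less where a joint would pass 70% of its speed; a pose out of reach is approached as far as the arm can. A call with a gripper value outside its range is refused whole. "hand" is the opening, from 0 (shut) to 1 (fully open), set as the call begins (left out, the last holds). The fingers move at their own pace and stop on an object; "force" is the grip in N (left out, the last holds). Time passes only in rows, so rows that repeat a pose let the fingers close, or fill a call up. It gives the time, the measured TCP pose, the force and the opening at its end, in the units of the state.
- manip.get_obs(): the state, without advancing time (a new reading comes with each control period).
- manip.camera(name): name is "scene" or "top" or "wrist"; returns (picture, depth): 480x640x3 uint8, red, green, blue; 480x640 float32, m along the optical axis (not along the pixel's ray), 0 where there is no reading.
- manip.camera_info(name): a dict with "intrinsics" (3x3 intrinsics, pixels), "dist_coeffs" ([k1, k2, p1, p2, k3] as OpenCV has them; the pictures are not rectified), "pose" (4x4, takes a point from camera to world coordinates); the wrist camera has in their place "T_tool_cam" (4x4, takes a point from camera to tool coordinates, whose origin is the TCP and whose axes are the tool frame's). Camera axes: x right, y up, looking along -z (the intrinsics and any distortion apply to the point x, -y, -z); pixel columns grow to the right and rows downward; lengths in m; the calibration is good to about 2 mm. A picture is of the moment at which its call begins: read the wrist's pose just before it. camera_info takes no time and is no camera call.
- manip.hand_in(): hands the job in, once; it reports no verdict.
The state is a dict: "clock": time; "joint_pos": joint angles; "joint_velocities": joint speeds; "tau": joint torques, N m; "position": TCP position; "ee_rot": TCP orientation; "ft_force": force on the tool from outside, world axes, zero at the start; "torque": the same for the moment, N m; "grip_width": opening from 0.0 (shut) to 1.0 (fully open).
Only numpy, scipy, OpenCV 4.12 (cv2) and the standard library are available. Lean on these libraries where they do the work, as an engineer would, in place of code of your own. Each camera call takes 0.05 s, during which the arm holds its last target.

### The job

Two of the four bays of the battery caddy are empty. Put the two loose spare packs, which lie on the mat in front of it, into the empty bays, one in each: line each up with the mouth, slide it in under the bar and push it fully home against the back stop. Leave the packs already in the caddy in place and do not disturb the wheel, drink bottle, spray can and screwdriver.

Things in the scene. Friction and masses are not known exactly. Their poses are not given: they have to be found in the camera images.
- caddy: Fixed aluminium caddy 92 (x) x 249 (y) x 36 mm high, no floor: packs slide on the work surface (z = 0). Origin: centre of underside. 4 bays, each 51 mm wide between 9 mm walls with rounded noses, open to -x: mouth at x = -50 mm, back stop face at x = 34. Flat bars bridge the bays 30 mm above the surface at x = -46 to -26 and 20 to 42; between them the bays are open above, to see in.
- bay0 (a point): Point on the work surface in bay 0 of the caddy: where the underside centre of a pack lies when that pack is fully home (12 mm of it then still stands out of the mouth). Axes as the caddy: +x is the way in. Bays 0 to 3 are counted along the caddy's +y, 60 mm apart. Whether the bay is empty must be seen.
- bay1 (a point): Point on the work surface in bay 1 of the caddy: where the underside centre of a pack lies when that pack is fully home (12 mm of it then still stands out of the mouth). Axes as the caddy: +x is the way in. Bays 0 to 3 are counted along the caddy's +y, 60 mm apart. Whether the bay is empty must be seen.
- bay2 (a point): Point on the work surface in bay 2 of the caddy: where the underside centre of a pack lies when that pack is fully home (12 mm of it then still stands out of the mouth). Axes as the caddy: +x is the way in. Bays 0 to 3 are counted along the caddy's +y, 60 mm apart. Whether the bay is empty must be seen.
- bay3 (a point): Point on the work surface in bay 3 of the caddy: where the underside centre of a pack lies when that pack is fully home (12 mm of it then still stands out of the mouth). Axes as the caddy: +x is the way in. Bays 0 to 3 are counted along the caddy's +y, 60 mm apart. Whether the bay is empty must be seen.
- spare_l: Battery pack, a flat black and grey brick 96 mm long (its x) x 47 mm wide (its y) x 25 mm high, about 0.22 kg; the two ends are alike and either may go in first. Origin: centre of its underside, z up. A loose spare, flat on the mat on the left (+y) in front of the caddy.
- spare_r: Battery pack, a flat black and grey brick 96 mm long (its x) x 47 mm wide (its y) x 25 mm high, about 0.22 kg; the two ends are alike and either may go in first. Origin: centre of its underside, z up. A loose spare, flat on the mat on the right (-y) in front of the caddy.
- stored_a: Battery pack, a flat black and grey brick 96 mm long (its x) x 47 mm wide (its y) x 25 mm high, about 0.22 kg; the two ends are alike and either may go in first. Origin: centre of its underside, z up. Already home in one of the bays; stays there.
- stored_b: Battery pack, a flat black and grey brick 96 mm long (its x) x 47 mm wide (its y) x 25 mm high, about 0.22 kg; the two ends are alike and either may go in first. Origin: centre of its underside, z up. Already home in another of the bays; stays there.
- wheel: Bystander: small rubber-tyred wheel lying flat to the right of the caddy, 84 mm across, 40 mm high. Origin: centre of its underside.
- drink: Bystander: clear drink bottle with an orange cap, standing, 66 mm across, 175 mm high. Origin: centre of its underside.
- spray: Bystander: white can, standing, 56 mm across, 190 mm high. Origin: centre of its underside.
- driver: Bystander: screwdriver with a black handle, 170 mm long, lying left of the caddy along its own x.
Mind the look-alikes: they are no part of the job. Leave any turquoise or white look-alike of the stored_b alone.

How it is judged:
At the end, for the whole second after the job is handed in: Each of the four bays holds a pack at rest whose origin is within 6 mm of that bay's point (distance between any of stored_a, stored_b, spare_l, spare_r and bay0 below 0.006 m and distance between any of stored_a, stored_b, spare_l, spare_r and bay1 below 0.006 m and distance between any of stored_a, stored_b, spare_l, spare_r and bay2 below 0.006 m and distance between any of stored_a, stored_b, spare_l, spare_r and bay3 below 0.006 m and linear speed of each of spare_l, spare_r, stored_a, stored_b below 0.01 m/s); the robot touches nothing.
It fails at once if a pack already in the caddy is moved by more than 15 mm (distance of any of stored_a, stored_b from where it was at the start of the episode above 0.015 m).
It fails at once if a bystander (wheel, drink bottle, spray can, screwdriver) is moved by more than 30 mm (distance of any of wheel, drink, spray, driver from where it was at the start of the episode above 0.03 m).
It also fails if it takes over 69 s, if anything falls off the work surface, if the arm or the gripper's body presses on something with over 40 N, if the wrist force passes 120 N, or if a joint passes its speed limit or range.

## Working session

There is one attempt and no reset: what is moved stays moved. The work goes in short steps, Python scripts to look and compute and a tool call to move; the robot and the scene stay as the last step left them, time stands still between calls to the robot, and variables do not carry over. Pictures are saved under pics/ and viewed, and the job is handed in when it is done.

Besides the shell and the picture viewer there is one more tool, called as name(argument=value, ...) on one line, values as JSON. send_rows: Moves the arm, as the interface text tells. Its arguments: {"type":"object","properties":{"steps":{"type":"array"},"hand":{"type":"number"},"force":{"type":"number"}},"required":["steps"]}

```bash
mkdir -p pics; python3 - <<'E'
from workcell import manip
import cv2,numpy as np
print(manip.get_obs(), manip.grip_depth)
for n in ["scene","top","wrist"]:
    p,d=manip.camera(n); cv2.imwrite(f"pics/{n}0.png",p[:,:,::-1]); np.savez(f"{n}0.npz",p=p,d=d)
    print(n,manip.camera_info(n))
E
```

```text
{'clock': 0.0, 'joint_pos': array([-1.28763964,  0.33288708, -0.06467335,  1.4609393 ,  0.02157697,
        1.3499008 , -0.08851846]), 'joint_velocities': array([ 9.92167261e-04, -1.88333666e-03,  1.64991768e-03, -3.04369312e-04,
       -5.07096012e-04,  5.22215694e-04, -4.47412807e-05]), 'tau': array([-8.39504137e-04, -6.25450373e+01,  4.87658079e-02, -3.91606307e+01,
        1.62073423e-02,  9.84915532e-03, -3.71363262e-05]), 'position': array([0.18803425, 0.59564955, 0.23050732]), 'ee_rot': array([ 8.06548404e-01,  5.91167618e-01, -5.64788839e-04,  4.46752171e-04]), 'ft_force': array([ 0.24671966, -0.3041691 , -0.60925954]), 'torque': array([-0.01484104,  0.04231295,  0.04057858]), 'grip_width': 1.000127328328456} 0.0187
scene {'intrinsics': array([[580.5321567 ,   0.        , 313.73880168],
       [  0.        , 580.5321567 , 248.40751779],
       [  0.        ,   0.        ,   1.        ]]), 'dist_coeffs': array([-0.07019541,  0.        ,  0.        ,  0.        ,  0.        ]), 'pose': array([[-0.78993296, -0.51206281,  0.337339  ,  1.14410386],
       [ 0.61304177, -0.67171714
[... 590 characters left out ...]
 ,  1.3707245 ],
       [ 0.        ,  0.        ,  0.        ,  1.        ]])}
wrist {'intrinsics': array([[337.32933478,   0.        , 324.80940706],
       [  0.        , 337.32933478, 244.05803143],
       [  0.        ,   0.        ,   1.        ]]), 'dist_coeffs': array([-0.05793833,  0.        ,  0.        ,  0.        ,  0.        ]), 'T_tool_cam': array([[ 9.99999977e-01,  4.66131831e-06,  2.15717720e-04,
         7.10131953e-04],
       [ 6.08786392e-05, -9.65242205e-01, -2.61357002e-01,
        -6.60199421e-02],
       [ 2.07001580e-04,  2.61357009e-01, -9.65242183e-01,
        -1.42891813e-01],
       [ 0.00000000e+00,  0.00000000e+00,  0.00000000e+00,
         1.00000000e+00]])}
```

View pics/top0.png

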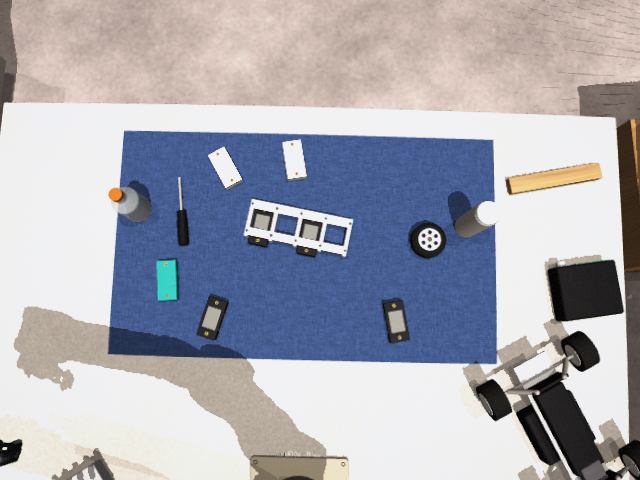

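View pics/scene0.png

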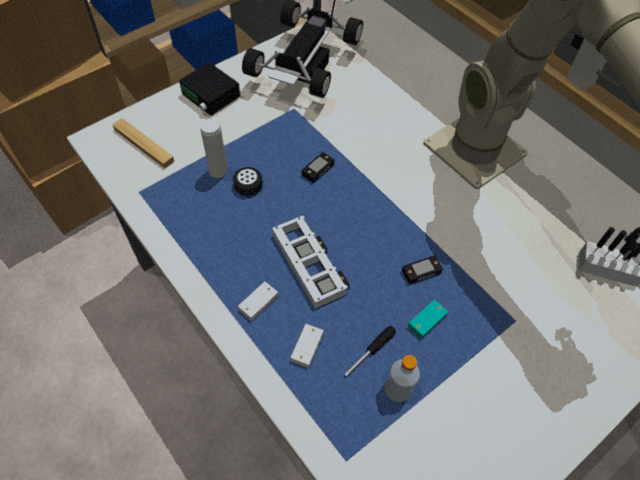

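View pics/wrist0.png

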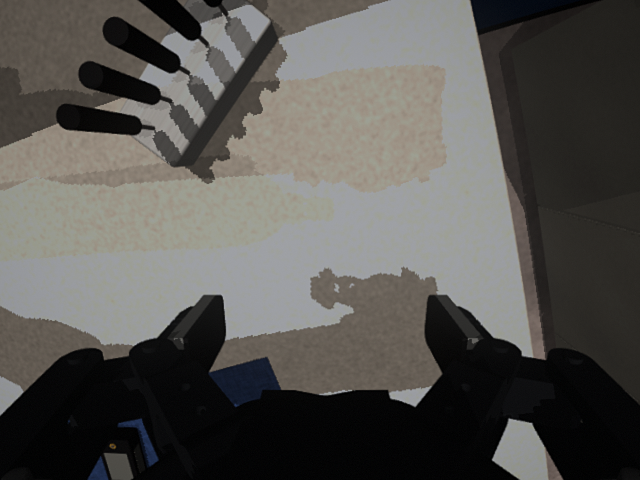

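Candidates in the top view are two loose black packs at (213,317) and (397,321), stored packs at (262,222) and (311,232), turquoise at (167,280), and whites at (225,167) and (294,160). The loose black ones are the spares. The empty bays look to be at (286,225) and (338,235), bays 2 and 0.

```bash
cat > h.py <<'E'
import numpy as np,cv2
from workcell import manip
def cloud(n,d,T=None,ci=None):
    ci=ci or manip.camera_info(n); K=ci["intrinsics"]; D=ci["dist_coeffs"]
    v,u=np.mgrid[0:480,0:640]
    q=cv2.undistortPoints(np.stack([u.ravel(),v.ravel()],1).astype(np.float64)[:,None],K,D)[:,0]
    z=d.ravel(); P=np.stack([q[:,0]*z,-q[:,1]*z,-z],1)
    T=ci["pose"] if T is None else T
    P=P@T[:3,:3].T+T[:3,3]; P[z==0]=np.nan
    return P.reshape(480,640,3)
def ray(n,uv,T=None):
    ci=manip.camera_info(n); q=cv2.undistortPoints(np.array(uv,float).reshape(-1,1,2),ci["intrinsics"],ci["dist_coeffs"])[:,0]
    T=ci["pose"] if T is None else T
    d=np.c_[q[:,0],-q[:,1],-np.ones(len(q))]@T[:3,:3].T
    return T[:3,3],d
def plane(n,uv,z,T=None):
    o,d=ray(n,uv,T); return o+d*((z-o[2])/d[:,2])[:,None]
E
python3 - <<'E'
from h import *
for n,pts in [("top",dict(l=(213,317),r=(397,321),turq=(167,280),mat=(300,300),mat2=(200,260),s3=(262,222),s1=(311,232),e2=(286,225),e0=(338,235),wheel=(430,225),driver=(182,230))),("scene",dict(l=(422,269),r=(319,166),mat=(400,300),wheel=(247,190)))]:
    C=cloud(n,np.load(n+"0.npz")["d"])
    for k,(u,v) in pts.items(): print(n,k,np.nanmedian(C[v-2:v+3,u-2:u+3].reshape(-1,3),0).round(4))
p=np.load("top0.npz")["p"]
for a,(x,y,w,h) in dict(cad=(235,190,130,75),l=(190,290,50,55),r=(375,290,50,60)).items():
    cv2.imwrite(f"pics/c_{a}.png",cv2.resize(p[y:y+h,x:x+w,::-1],None,fx=6,fy=6,interpolation=cv2.INTER_CUBIC))
E
```

```text
top l [0.4343 0.2116 0.0253]
top r [ 0.4362 -0.2257  0.0252]
top turq [0.5188 0.326  0.026 ]
top mat [4.808e-01 6.300e-03 2.000e-04]
top mat2 [0.5714 0.2538 0.0006]
top s3 [0.666  0.1032 0.025 ]
top s1 [ 0.6438 -0.0159  0.0253]
top e2 [6.64e-01 4.62e-02 2.00e-04]
top e0 [ 6.418e-01 -8.230e-02 -1.000e-04]
top wheel [ 0.6663 -0.3008  0.0389]
top driver [0.641  0.2966 0.0247]
scene l [0.4411 0.2191 0.0227]
scene r [ 0.4423 -0.2127  0.027 ]
scene mat [ 0.5372  0.2441 -0.0011]
scene wheel [ 0.6594 -0.2662  0.0311]
```

View pics/c_cad.png

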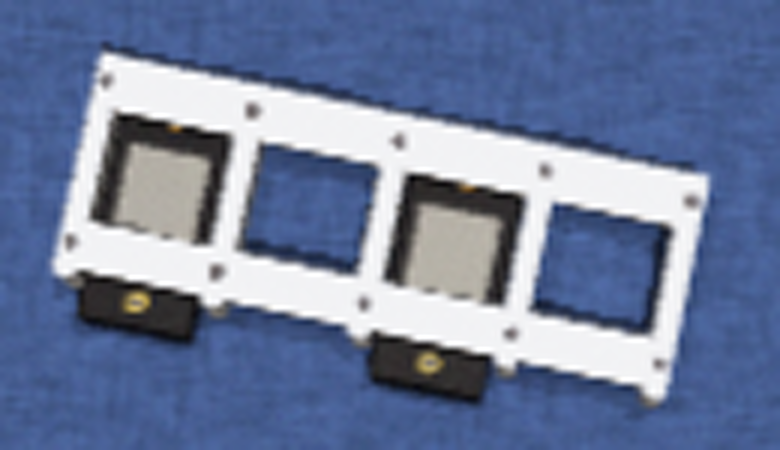

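View pics/c_l.png

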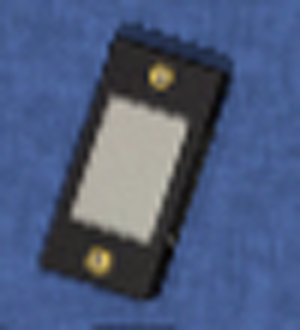

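View pics/c_r.png

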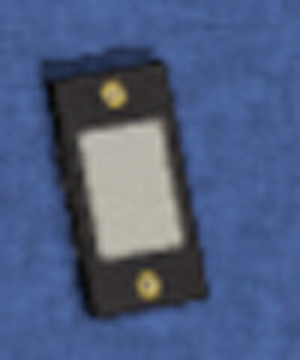

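```bash
cat >> h.py <<'E'
def rectfit(P,zlo,zhi,c,r,L):
    m=(P[...,2]>zlo)&(P[...,2]<zhi)&(np.hypot(P[...,0]-c[0],P[...,1]-c[1])<r)
    xy=P[m][:,:2]
    (cx,cy),(w,h),a=cv2.minAreaRect((xy*1000).astype(np.float32))
    return (cx/1000,cy/1000),(w,h),a,len(xy)
E
python3 - <<'E'
from h import *
for n in ["top","scene"]:
    C=cloud(n,np.load(n+"0.npz")["d"])
    print(n,"cad",rectfit(C,.031,.041,(.655,.014),.16,0))
    for k,c in dict(l=(.434,.212),r=(.436,-.225)).items(): print(n,k,rectfit(C,.02,.03,c,.075,0))
# manual corners of caddy in top
cs=np.array([(102,52),(710,178),(664,402),(55,272)])/6+[235,190]-.4
W=plane("top",cs,.036); print(W.round(4),W.mean(0), [np.linalg.norm(W[i]-W[(i+1)%4]).round(4) for i in range(4)],[np.degrees(np.arctan2(*(a-b)[[1,0]])) for a,b in((W[0],W[1]),(W[3],W[2]),(W[0],W[3]),(W[1],W[2]))])
for a,o,s in dict(l=(190,290),r=(375,290)).items() if 0 else [("l",(190,290),[(161,75),(97,261)]),("r",(375,290),[(114,94),(148,285)])]:
    S=plane("top",np.array(s)/6+o-.4,.025); print(a,S.round(4),S.mean(0).round(4),np.degrees(np.arctan2(*(S[0]-S[1])[[1,0]])))
E
```

```text
top cad ((0.7054308471679688, 0.0070672607421875), (250.31568908691406, 206.25582885742188), 81.22650146484375, 2067)
top l ((0.43272802734375, 0.21512406921386718), (49.05988693237305, 94.70674133300781), 73.80272674560547, 754)
top r ((0.436206298828125, -0.22203375244140625), (94.03992462158203, 48.60943603515625), 11.589218139648438, 738)
scene cad ((0.7083321533203125, 0.00633233642578125), (252.95285034179688, 194.59750366210938), 79.9191665649414, 1630)
scene l ((0.43813070678710936, 0.21657794189453125), (50.504669189453125, 98.27359008789062), 73.43741607666016, 548)
scene r ((0.44155877685546874, -0.22267861938476563), (97.29231262207031, 52.1190299987793), 9.93569278717041, 372)
[[ 0.7211  0.1296  0.036 ]
 [ 0.6761 -0.1159  0.036 ]
 [ 0.5855 -0.0991  0.036 ]
 [ 0.6312  0.1447  0.036 ]] [0.65347546 0.01482116 0.036     ] [np.float64(0.2496), np.float64(0.0922), np.float64(0.248), np.float64(0.0912)] [np.float64(79.61108122988412), np.float64(79.37441935439657), np.float64(-9.524256465761997), np.float64(-10.490722799738412)]
l [[0.4697 0.2045 0.025 ]
 [0.396  0.2266 0.025 ]] [0.4329 0.2155 0.025 ] -16.62717535738813
r [[ 0.4732 -0.217   0.025 ]
 [ 0.3985 -0.2312  0.025 ]] [ 0.4359 -0.2241  0.025 ] 10.760280026787273
```

```bash
cat >> h.py <<'E'
from scipy.spatial.transform import Rotation as R
def Ttool():
    o=manip.get_obs(); T=np.eye(4); T[:3,:3]=R.from_quat(o["ee_rot"]).as_matrix(); T[:3,3]=o["position"]; return T,o
def go(xyz,yaw_y):
    "shift in tool axes to put TCP at xyz, tool y heading yaw_y deg (world)"
    T,o=Ttool(); s=T[:3,:3].T@(np.array(xyz)-T[:3,3])
    cur=np.degrees(np.arctan2(T[1,1],T[0,1])); 
    print("t",o["clock"],"pos",o["position"].round(4),"yaw",cur.round(2),"F",o["ft_force"].round(1),"w",round(o["grip_width"],3),"SHIFT",s.round(4),"spin",round(-np.radians(yaw_y-cur),4))
def wsnap(name):
    T,o=Ttool(); p,d=manip.camera("wrist"); Tc=T@manip.camera_info("wrist")["T_tool_cam"]
    cv2.imwrite(f"pics/{name}.png",p[:,:,::-1]); np.savez(name+".npz",p=p,d=d,T=Tc); return p,d,Tc
E
python3 -c "
from h import *
go((.4003,.2252,.20),-16.6)"
```

```text
t 0.15 pos [0.1881 0.5957 0.2307] yaw -17.52 F [-0.2  0.4 -0.1] w 0.998 SHIFT [-0.2895  0.3139  0.031 ] spin -0.016
```

send_rows(steps=[[[-0.04,0.043,0.005],0],[[-0.08,0.086,0.01],0],[[-0.12,0.13,0.015],0],[[-0.16,0.174,0.02],0],[[-0.2,0.218,0.025],0],[[-0.24,0.26,0.03],-0.01],[[-0.275,0.3,0.03],-0.015],[[-0.29,0.314,0.03],-0.015]], hand=1, force=60)

```text
clock: 1.15
position: [0.4016, 0.2218, 0.2013]
ee_rot: [0.803, 0.596, -0.0, 0.0]
ft_force: [-0.4, 1.2, 0.5]
grip_width: 1.0
```

```bash
python3 -c "
from h import *
wsnap('w1')
go((.4003,.2252,.20),-16.6)"
```

```text
t 1.2 pos [0.4022 0.2206 0.2013] yaw -16.97 F [ 0.8 -2.7  0.5] w 0.999 SHIFT [ 0.0039 -0.0032  0.0013] spin -0.0065
```

View pics/w1.png

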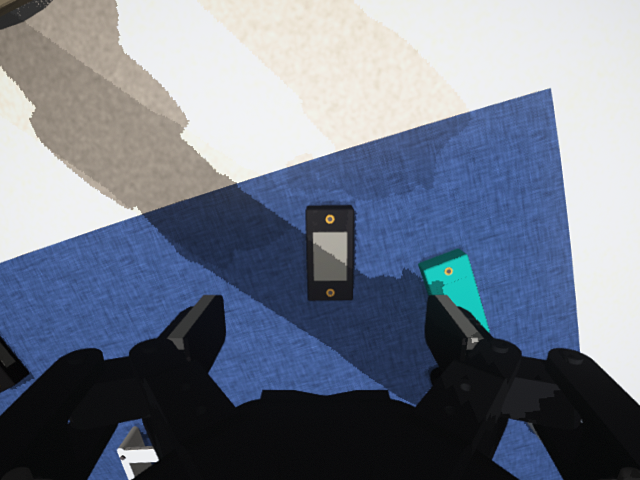

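```bash
python3 - <<'E'
from h import *
z=np.load('w1.npz'); T=z['T']
C=cloud('wrist',z['d'],T)
print(C[250,330],C[230,380], rectfit(C,.018,.032,(.434,.212),.075,0))
S=plane('wrist',[(330,219),(330,293)],.025,T); print(S,S.mean(0),np.degrees(np.arctan2(*(S[1]-S[0])[[1,0]])))
p,d,T=wsnap('w2')
C=cloud('wrist',d,T); print(rectfit(C,.018,.032,(.434,.212),.075,0))
g=p[:,:,0].astype(int)-p[:,:,2]; cv2.imwrite('pics/w2c.png',cv2.resize(p[190:320,270:390,::-1],None,fx=5,fy=5,interpolation=cv2.INTER_CUBIC))
go((.4,.225,.2),-16.6)
E
```

```text
[0.42856359 0.21962948 0.0252844 ] [0.42953438 0.27403684 0.00191035] ((0.43393621826171874, 0.2173082275390625), (47.25637435913086, 94.54833984375), 73.2232437133789, 4345)
[[0.39893158 0.22851115 0.025     ]
 [0.47246166 0.20649147 0.025     ]] [0.43569662 0.21750131 0.025     ] -16.671113042278183
((0.43414572143554686, 0.217115478515625), (47.28634262084961, 94.81656646728516), 74.24288940429688, 4343)
t 1.25 pos [0.4012 0.2227 0.2013] yaw -16.91 F [-0.3 -0.2  0.3] w 1.003 SHIFT [ 0.0018 -0.0019  0.0013] spin -0.0053
```

View pics/w2c.png

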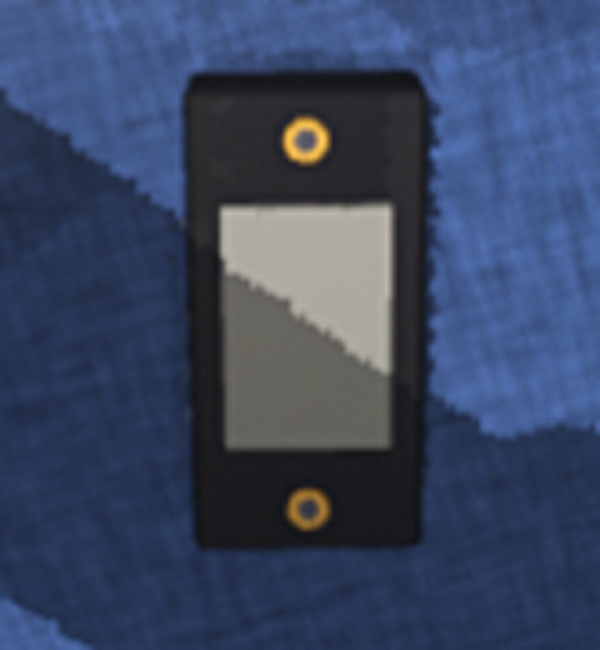

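```bash
python3 -c "
from h import *
go((.4019,.2267,.003),-16.5)"
```

```text
t 1.25 pos [0.4012 0.2227 0.2013] yaw -16.91 F [-0.3 -0.2  0.3] w 1.003 SHIFT [ 0.004  -0.0006  0.1983] spin -0.0071
```

send_rows(steps=[[[0.0025,0.001,0.04],-0.005],[[0.0025,0.001,0.085],-0.005],[[0.0025,0.001,0.13],-0.005],[[0.0025,0.001,0.165],-0.005],[[0.0025,0.001,0.185],-0.005],[[0.0025,0.001,0.197],-0.005],[[0.0025,0.001,0.198],-0.005],[[0.0025,0.001,0.198],-0.005]])

```text
clock: 2.25
position: [0.4023, 0.2276, 0.004]
ee_rot: [0.801, 0.599, 0.001, -0.0]
ft_force: [0.4, 1.1, -0.4]
grip_width: 0.998
```

```bash
python3 -c "
from h import *
wsnap('w3')
go((.4019,.2267,.003),-16.5)"
```

```text
t 2.3 pos [0.4024 0.2276 0.0041] yaw -16.37 F [ 0.5 -0.1  0.5] w 1.001 SHIFT [-0.0011 -0.0002  0.0011] spin 0.0023
```

View pics/w3.png

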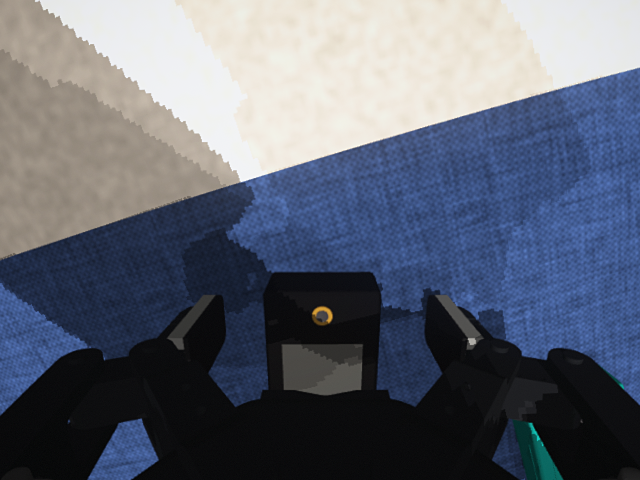

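The pack is centred between the open fingers, with its screw at (322,316) and edges at u = 265 and 380. I'll close the gripper.

send_rows(steps=[[[0,0,0.001],0],[[0,0,0.001],0],[[0,0,0.001],0],[[0,0,0.001],0],[[0,0,0.001],0],[[0,0,0.001],0],[[0,0,0.001],0],[[0,0,0.001],0]], hand=0, force=60)

```text
clock: 3.3
position: [0.4022, 0.2273, 0.0029]
ee_rot: [0.801, 0.599, 0.0, -0.0]
ft_force: [-2.5, -0.8, 5.7]
grip_width: 0.536
```

```bash
python3 -c "
from h import *
p,d,T=wsnap('w4')
# caddy frame targets
c=np.array([.6535,.0148]);a=np.radians(-10.4);ex=np.array([np.cos(a),np.sin(a)]);ey=np.array([-ex[1],ex[0]])
pk=c+ex*-.125+ey*.030; print('pack pre',pk)
t=pk-ex*.034; print(t); go((*t,.030),-10.4)"
```

```text
pack pre [0.53596914 0.06687204]
[0.50252771 0.07300969]
t 3.35 pos [0.4022 0.2273 0.0028] yaw -16.38 F [-1.8 -0.9  5.2] w 0.537 SHIFT [-0.1197  0.1398 -0.0272] spin -0.1045
```

View pics/w4.png

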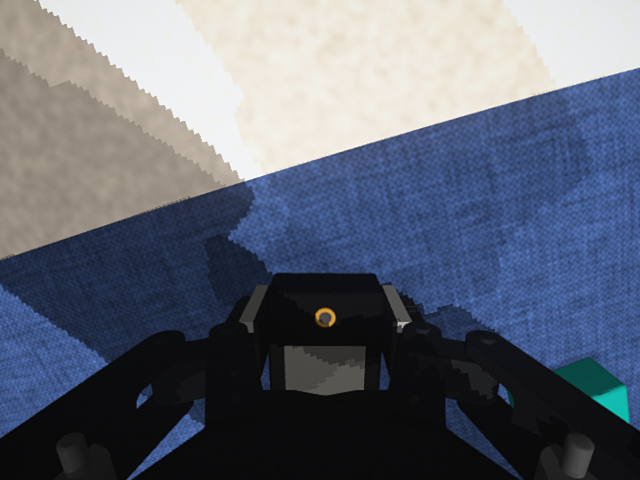

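send_rows(steps=[[[0,0,-0.008],0],[[-0.025,0.03,-0.01],-0.03],[[-0.05,0.06,-0.01],-0.06],[[-0.075,0.09,-0.01],-0.09],[[-0.1,0.12,-0.01],-0.105],[[-0.115,0.138,-0.01],-0.105],[[-0.1185,0.142,-0.01],-0.105],[[-0.1185,0.142,-0.01],-0.105]])

```text
clock: 4.35
position: [0.5044, 0.0739, 0.0123]
ee_rot: [0.768, 0.64, -0.0, -0.0]
ft_force: [0.2, 0.5, -2.1]
grip_width: 0.533
```

```bash
python3 -c "
from h import *
p,d=manip.camera('top'); np.savez('t5.npz',p=p,d=d)
cv2.imwrite('pics/t5.png',cv2.resize(p[190:320,220:380,::-1],None,fx=5,fy=5,interpolation=cv2.INTER_CUBIC)[:600])
go((.5042,.0747,.013),-10.4)"
```

```text
t 4.4 pos [0.5042 0.0743 0.0123] yaw -10.3 F [-1.4  1.1 -2.5] w 0.536 SHIFT [ 0.0004 -0.0001 -0.0007] spin 0.0017
```

View pics/t5.png

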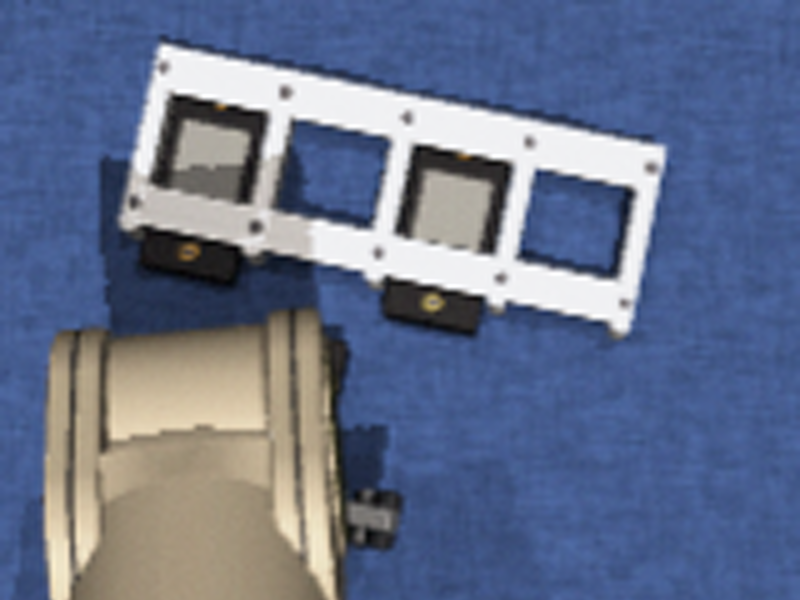

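```bash
python3 -c "
from h import *
p,d=manip.camera('scene'); np.savez('s5.npz',p=p,d=d)
cv2.imwrite('pics/s5.png',cv2.resize(p[195:315,250:410,::-1],None,fx=5,fy=5,interpolation=cv2.INTER_CUBIC)[:600])
wsnap('w5')"
```

```text
(no output)
```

View pics/s5.png

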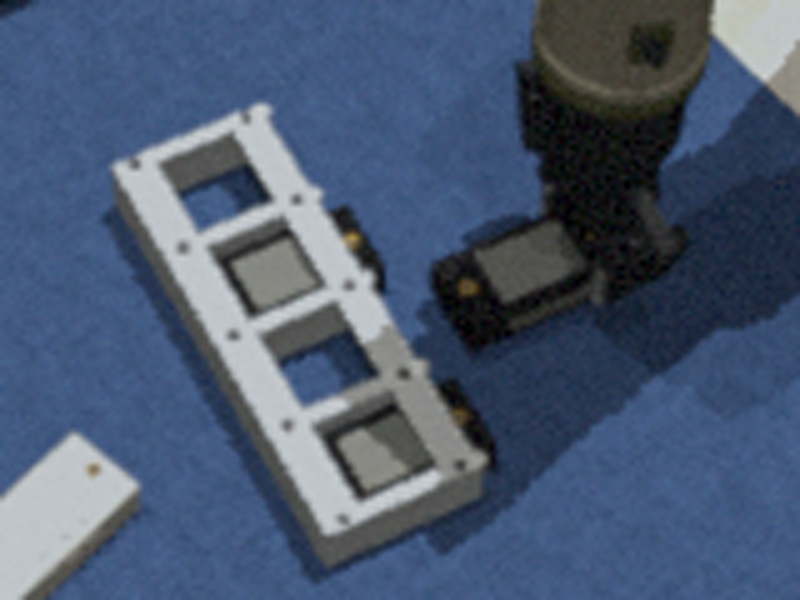

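View pics/w5.png

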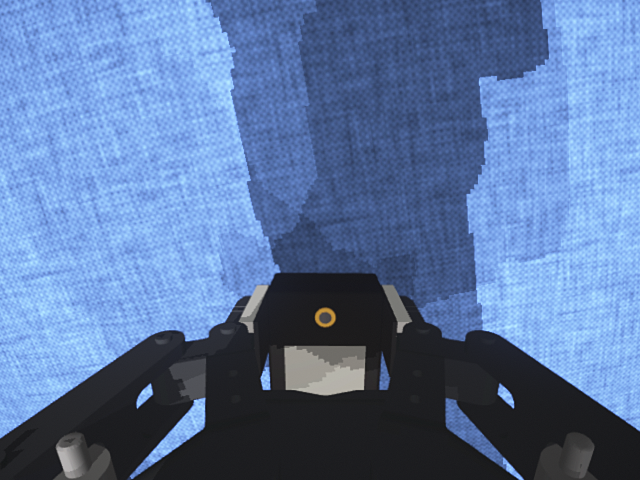

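```bash
python3 - <<'E'
from h import *
def px(l,o): return np.array(l)/5+o-.4
b=px([(246,117),(297,199),(349,285),(404,372),(460,464),(135,163),(183,246),(233,334),(288,425),(343,519)],[250,195])
W=plane('scene',b,.036)
Tt=px([(625,302),(501,277),(378,252),(256,227),(134,202),(652,167),(530,142),(407,117),(286,92),(163,67)],[220,190])
V=plane('top',Tt,.036)
def frame(W):
    A=W[:5,:2];B=W[5:,:2]
    ey=sum(((i-2)*(A[i]+B[i]) for i in range(5)));ey/=np.linalg.norm(ey);ex=np.array([ey[1],-ey[0]])
    c=W[:,:2].mean(0); print('c',c.round(4),'yaw',np.degrees(np.arctan2(ex[1],ex[0])).round(2),'pitch',(W[4,:2]-W[0,:2])@ey/4,(W[9,:2]-W[5,:2])@ey/4,'depth',(B-A).mean(0)@ex)
    return c,ex,ey
for n,W_,pts in [('scene',W,[((353,240),.025),((460,415),.025),((468,288),.033),((468,288),.036)]),('top',V,[((431,302),.025),((188,251),.025)])]:
    c,ex,ey=frame(W_)
    for q,z in pts:
        P=plane(n,px([q],[250,195] if n=='scene' else [220,190]),z)[0,:2]; print(n,q,P.round(4),((P-c)@ex).round(4),((P-c)@ey).round(4))
T,o=Ttool(); print(o['position'],T[:2,1], 'held screw robot', o['position'][:2]+T[:2,1]*.072)
E
```

```text
c [0.6583 0.015 ] yaw -10.37 pitch 0.05989445009982347 0.06006508677174752 depth 0.06695921625009364
scene (353, 240) [ 0.6022 -0.0049] -0.0516 -0.0296
scene (460, 415) [0.6246 0.1124] -0.0507 0.0897
scene (468, 288) [0.5761 0.0591] -0.0887 0.0286
scene (468, 288) [0.5775 0.0604] -0.0877 0.0302
c [0.6552 0.0151] yaw -10.17 pitch 0.059950901359313316 0.060115925185651 depth 0.0669463655842778
top (431, 302) [ 0.6001 -0.0046] -0.0507 -0.0291
top (188, 251) [0.6218 0.1131] -0.0502 0.0906
[0.50423035 0.07455458 0.01229013] [ 0.98399291 -0.17820693] held screw robot [0.57507784 0.06172368]
```

send_rows(steps=[[[0.001,0,0.005],0],[[0.001,0,0.0085],0],[[0.001,0.008,0.0085],0],[[0.001,0.016,0.0085],0],[[0.001,0.024,0.0085],0],[[0.001,0.032,0.0085],0],[[0.001,0.04,0.0085],0],[[0.001,0.045,0.0085],0]])

```text
clock: 5.5
position: [0.5498, 0.0661, 0.0038]
ee_rot: [0.768, 0.64, 0.0, 0.0]
ft_force: [0.0, 0.2, -0.6]
grip_width: 0.538
```

```bash
python3 -c "
from h import *
p,d=manip.camera('scene'); np.savez('s6.npz',p=p,d=d)
cv2.imwrite('pics/s6.png',cv2.resize(p[195:315,250:410,::-1],None,fx=5,fy=5,interpolation=cv2.INTER_CUBIC)[:600])
go((.5042,.0747,.013),-10.4)"
```

```text
t 5.55 pos [0.5502 0.066  0.0038] yaw -10.37 F [-0.3  0.1 -0.9] w 0.533 SHIFT [ 0.0003 -0.0468 -0.0092] spin 0.0005
```

View pics/s6.png

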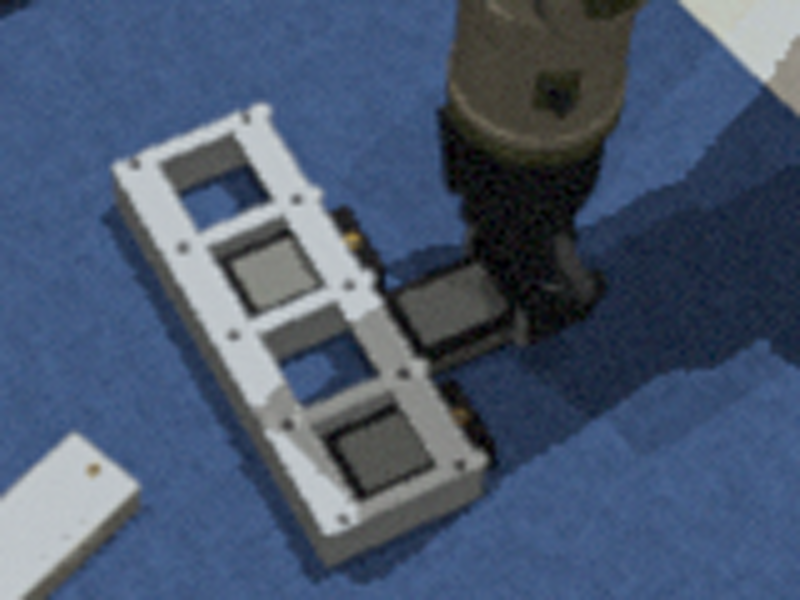

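send_rows(steps=[[[0,0.008,0],0],[[0,0.016,0],0],[[0,0.024,0],0],[[0,0.03,0],0],[[0,0.034,0.0005],0],[[0,0.035,0.001],0],[[0,0.035,0.001],0],[[0,0.035,0.001],0]])

```text
clock: 6.55
position: [0.5837, 0.0599, 0.0029]
ee_rot: [0.768, 0.64, 0.0, 0.0]
ft_force: [0.2, -0.8, 1.4]
grip_width: 0.539
```

```bash
python3 -c "
from h import *
p,d=manip.camera('scene'); np.savez('s6.npz',p=p,d=d)
cv2.imwrite('pics/s7.png',cv2.resize(p[195:315,250:410,::-1],None,fx=5,fy=5,interpolation=cv2.INTER_CUBIC)[:600])
go((.5042,.0747,.013),-10.4)"
```

```text
t 6.6 pos [0.5837 0.0599 0.0029] yaw -10.36 F [-1. -1.  2.] w 0.541 SHIFT [ 0.0003 -0.0809 -0.0101] spin 0.0006
```

View pics/s7.png

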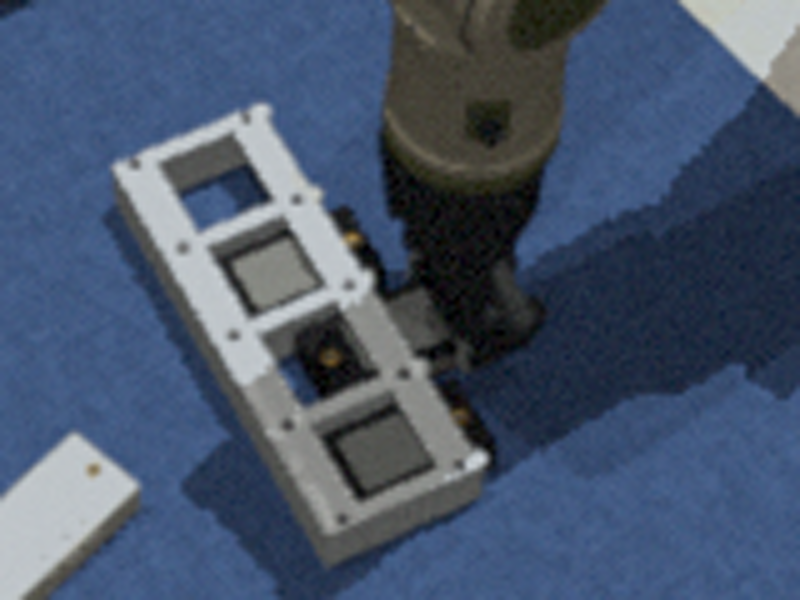

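send_rows(steps=[[[0,0,0],0],[[0,0,0],0],[[0,0,0],0],[[0,0,-0.01],0],[[0,0,-0.03],0],[[0,-0.015,-0.045],0],[[0,-0.035,-0.045],0],[[0,-0.045,-0.045],0]], hand=0.85)

```text
clock: 7.6
position: [0.5392, 0.0684, 0.0492]
ee_rot: [0.768, 0.64, 0.001, 0.0]
ft_force: [0.1, 0.7, -0.4]
grip_width: 0.848
```

send_rows(steps=[[[0,0,0],0],[[0,0,0],0],[[0,0,0],0],[[0,0,0.01],0],[[0,0,0.02],0],[[0,0,0.03],0],[[0,0,0.04],0],[[0,0,0.04],0]], hand=0)

```text
clock: 8.6
position: [0.5387, 0.0679, 0.0068]
ee_rot: [0.768, 0.64, -0.001, -0.0]
ft_force: [0.2, 1.2, 0.3]
grip_width: 0.0
```

```bash
python3 -c "
from h import *
p,d=manip.camera('scene'); np.savez('s8.npz',p=p,d=d)
cv2.imwrite('pics/s8.png',cv2.resize(p[195:315,250:410,::-1],None,fx=5,fy=5,interpolation=cv2.INTER_CUBIC)[:600])
wsnap('w8')
go((.5042,.0747,.013),-10.4)"
```

```text
t 8.7 pos [0.5395 0.068  0.0078] yaw -10.36 F [ 0.4 -0.4  0.5] w -0.003 SHIFT [ 0.0002 -0.0359 -0.0052] spin 0.0007
```

View pics/s8.png

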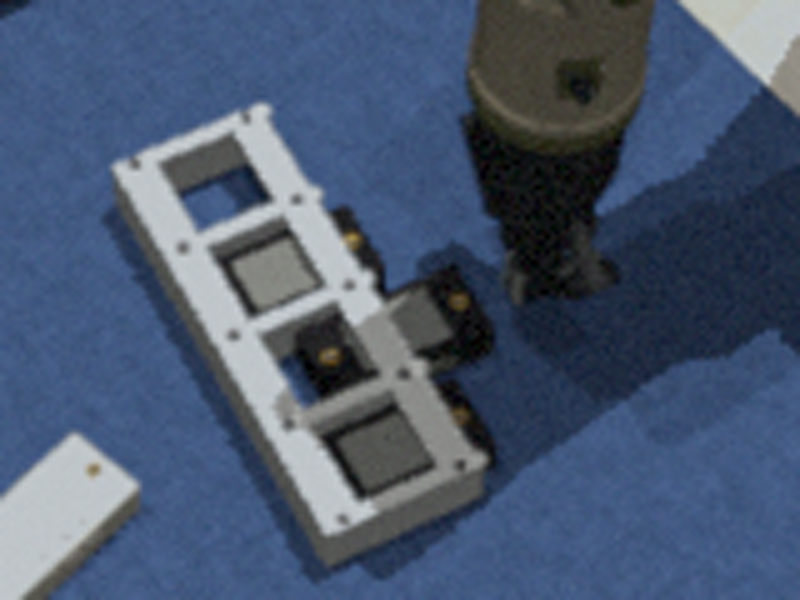

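View pics/w8.png

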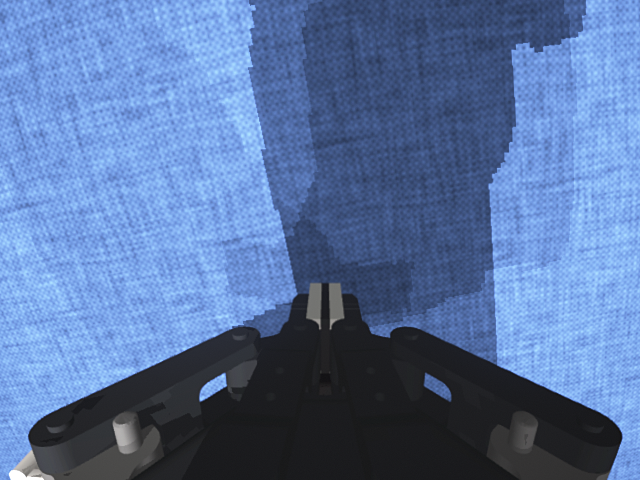

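send_rows(steps=[[[0,0.008,0],0],[[0,0.016,0],0],[[0,0.024,0],0],[[0,0.032,0],0],[[0,0.04,0],0],[[0,0.046,0],0],[[0,0.05,0],0],[[0,0.051,0],0]])

```text
clock: 9.7
position: [0.5897, 0.0588, 0.0077]
ee_rot: [0.768, 0.64, -0.0, -0.0]
ft_force: [-3.0, 1.0, 1.9]
grip_width: -0.002
```

send_rows(steps=[[[0,0.0005,0],0],[[0,0.001,0],0],[[0,0.0015,0],0],[[0,0.002,0],0],[[0,0.0025,0],0],[[0,0.003,0],0],[[0,0.003,0],0],[[0,0.003,0],0]])

```text
clock: 10.7
position: [0.5926, 0.0583, 0.0078]
ee_rot: [0.768, 0.64, 0.0, 0.0]
ft_force: [0.2, -0.8, 0.1]
grip_width: 0.001
```

```bash
python3 -c "
from h import *
p,d=manip.camera('scene'); np.savez('s9.npz',p=p,d=d)
cv2.imwrite('pics/s9.png',cv2.resize(p[195:315,250:410,::-1],None,fx=5,fy=5,interpolation=cv2.INTER_CUBIC)[:600])
go((.5042,.0747,.013),-10.4)"
```

```text
t 10.75 pos [0.5926 0.0583 0.0078] yaw -10.36 F [-1.4 -0.7 -0.6] w -0.002 SHIFT [ 0.0002 -0.0899 -0.0052] spin 0.0006
```

View pics/s9.png

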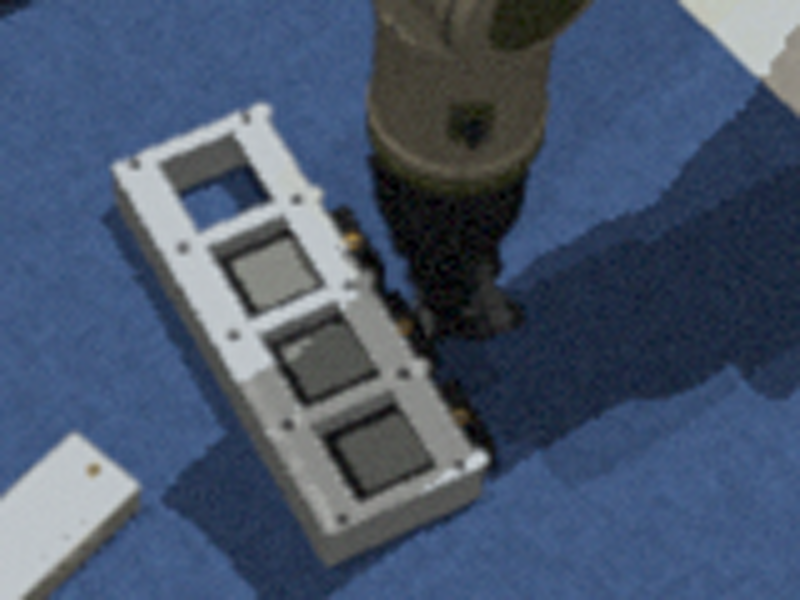

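send_rows(steps=[[[0,0.0005,0],0],[[0,0.001,0],0],[[0,0.0015,0],0],[[0,0.002,0],0],[[0,0.0025,0],0],[[0,0.003,0],0],[[0,0.003,0],0],[[0,0.003,0],0]])

```text
clock: 11.75
position: [0.5929, 0.0584, 0.0075]
ee_rot: [0.768, 0.641, -0.002, -0.002]
ft_force: [-15.0, 1.8, 11.7]
grip_width: 0.001
```

The back stop was reached: the force rose to 15 N and the TCP stopped. I'll back off and go to the right spare.

send_rows(steps=[[[0,-0.015,0],0],[[0,-0.035,-0.01],0],[[0,-0.05,-0.04],0],[[0,-0.06,-0.09],0],[[0,-0.06,-0.14],0],[[0,-0.06,-0.18],0],[[0,-0.06,-0.193],0],[[0,-0.06,-0.193],0]])

```text
clock: 12.75
position: [0.5368, 0.0686, 0.2011]
ee_rot: [0.768, 0.64, 0.001, 0.0]
ft_force: [0.3, -0.4, -0.6]
grip_width: 0.002
```

```bash
python3 -c "
from h import *
p,d=manip.camera('top'); np.savez('t10.npz',p=p,d=d)
cv2.imwrite('pics/t10.png',cv2.resize(p[190:310,220:380,::-1],None,fx=5,fy=5,interpolation=cv2.INTER_CUBIC)[:600])
p,d=manip.camera('scene'); np.savez('s10.npz',p=p,d=d)
cv2.imwrite('pics/s10.png',cv2.resize(p[195:315,250:410,::-1],None,fx=5,fy=5,interpolation=cv2.INTER_CUBIC)[:600])
go((.4046,-.2285,.20),11)"
```

```text
t 12.85 pos [0.5359 0.0685 0.1993] yaw -10.36 F [ 0.   0.6 -0.6] w 0.004 SHIFT [-3.157e-01 -7.570e-02 -3.000e-04] spin -0.3728
```

View pics/s10.png

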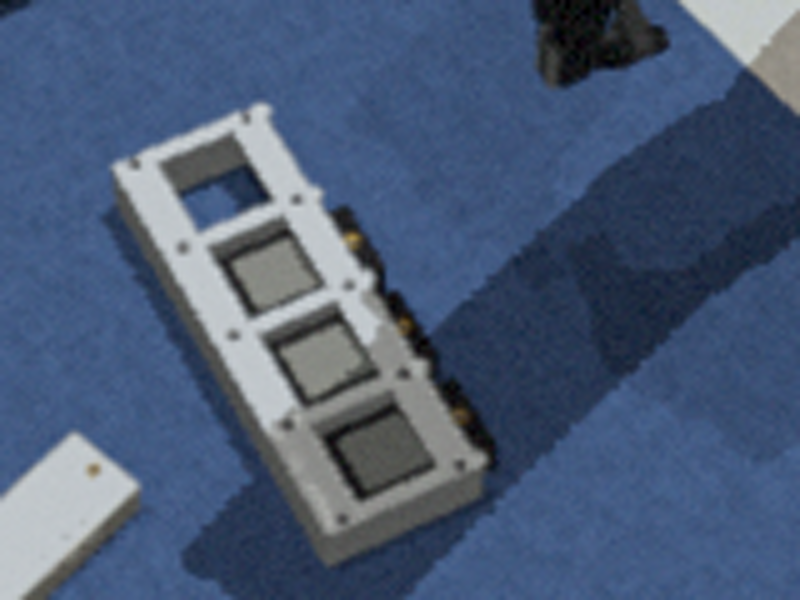

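View pics/t10.png

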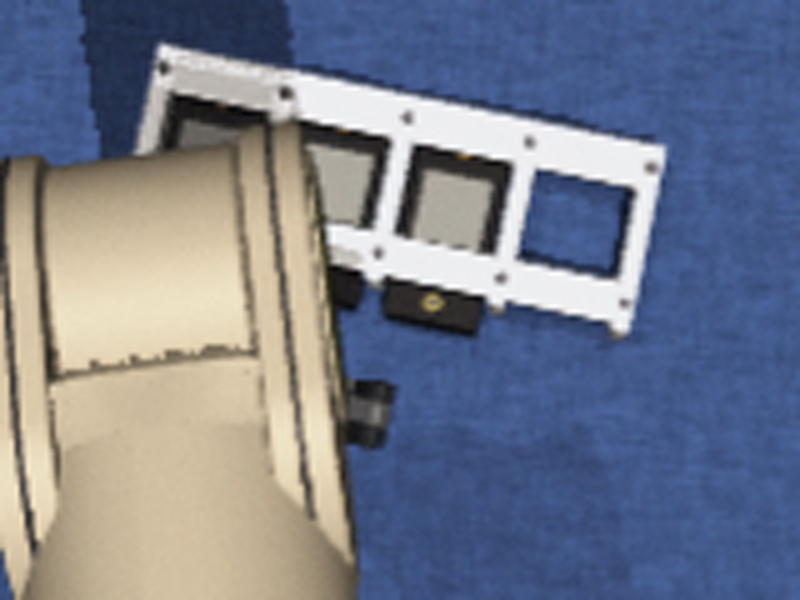

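The bay 2 pack is in line with its neighbours: the rear screws at (353,240), (405,326) and (460,415) in the enlarged scene view are collinear. Next is the right spare.

send_rows(steps=[[[-0.045,-0.011,0],-0.05],[[-0.09,-0.022,0],-0.11],[[-0.135,-0.033,0],-0.17],[[-0.18,-0.044,0],-0.23],[[-0.225,-0.055,0],-0.29],[[-0.27,-0.066,0],-0.34],[[-0.305,-0.074,0],-0.37],[[-0.3155,-0.0757,0],-0.373]], hand=1)

```text
clock: 13.85
position: [0.4037, -0.2299, 0.1996]
ee_rot: [0.637, 0.771, -0.001, -0.001]
ft_force: [0.3, -0.1, -0.3]
grip_width: 1.001
```

send_rows(steps=[[[0,0,0],0],[[0,0,0],0],[[0,0,0],0],[[0,0,0],0],[[0,0,0],0],[[0,0,0],0],[[0,0,0],0],[[0,0,0],0]])

```text
clock: 14.85
position: [0.4052, -0.2282, 0.2008]
ee_rot: [0.636, 0.772, 0.0, -0.0]
ft_force: [-0.2, -0.4, -0.7]
grip_width: 1.001
```

```bash
python3 - <<'E'
from h import *
p,d,T=wsnap('w11')
C=cloud('wrist',d,T); print(rectfit(C,.018,.032,(.438,-.222),.075,0))
cv2.imwrite('pics/w11c.png',cv2.resize(p[190:320,270:390,::-1],None,fx=5,fy=5,interpolation=cv2.INTER_CUBIC)[:600])
go((.4046,-.2285,.003),11)
E
```

```text
((0.4377616882324219, -0.2217150115966797), (95.51148986816406, 47.088584899902344), 11.032028198242188, 4360)
t 14.9 pos [ 0.4053 -0.2282  0.2008] yaw 11.01 F [0.2 0.4 0.6] w 1.001 SHIFT [-0.0002 -0.0007  0.1978] spin 0.0002
```

View pics/w11.png

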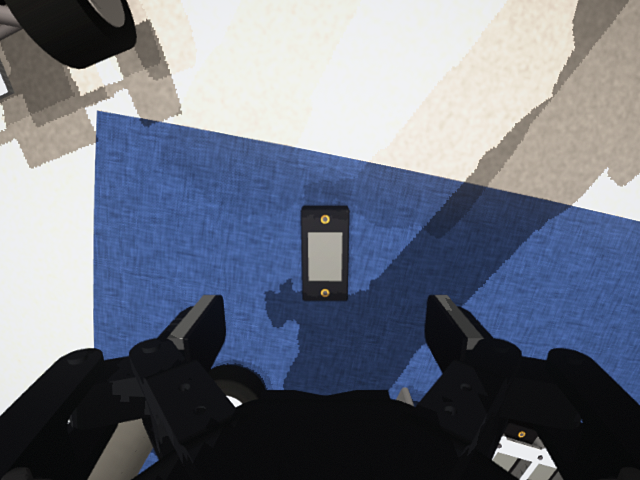

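View pics/w11c.png

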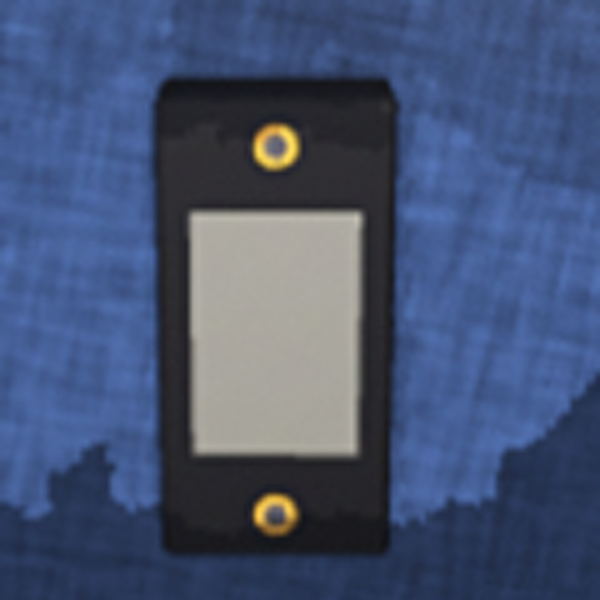

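The pack is aligned, with its screws at (325,219) and (325,293) on the camera centreline. The fit agrees: 95.5 x 47.1 mm at 11.0°.

send_rows(steps=[[[0,-0.001,0.04],0],[[0,-0.001,0.085],0],[[0,-0.001,0.13],0],[[0,-0.001,0.165],0],[[0,-0.001,0.185],0],[[0,-0.001,0.197],0],[[0,-0.001,0.198],0],[[0,-0.001,0.198],0]])

```text
clock: 15.9
position: [0.4048, -0.2286, 0.0034]
ee_rot: [0.636, 0.772, 0.0, 0.0]
ft_force: [-0.5, -0.5, -0.1]
grip_width: 1.0
```

send_rows(steps=[[[0,0,0],0],[[0,0,0],0],[[0,0,0],0],[[0,0,0],0],[[0,0,0],0],[[0,0,0],0],[[0,0,0],0],[[0,0,0],0]], hand=0)

```text
clock: 16.9
position: [0.4047, -0.2285, 0.0035]
ee_rot: [0.636, 0.772, 0.0, 0.0]
ft_force: [-1.7, 1.6, 8.4]
grip_width: 0.54
```

```bash
python3 -c "
from h import *
p,d,T=wsnap('w12')
c=np.array([.659,.0168]);a=np.radians(-10.35);ex=np.array([np.cos(a),np.sin(a)]);ey=np.array([-ex[1],ex[0]])
for P in [(.5837,.0599),(.5926,.0583)]: print((np.array(P)-c)@ex,(np.array(P)-c)@ey)
t=c+ex*-.163-ey*.090; print(t); go((*t,.013),-10.35)"
```

```text
-0.08181814402426668 0.028870249538657595
-0.07277550202886669 0.02889526439481775
[ 0.48248277 -0.04245087]
t 16.95 pos [ 0.4047 -0.2285  0.0034] yaw 11.02 F [-1.2  2.1  8.6] w 0.536 SHIFT [ 0.1677  0.1119 -0.0095] spin 0.3729
```

View pics/w12.png

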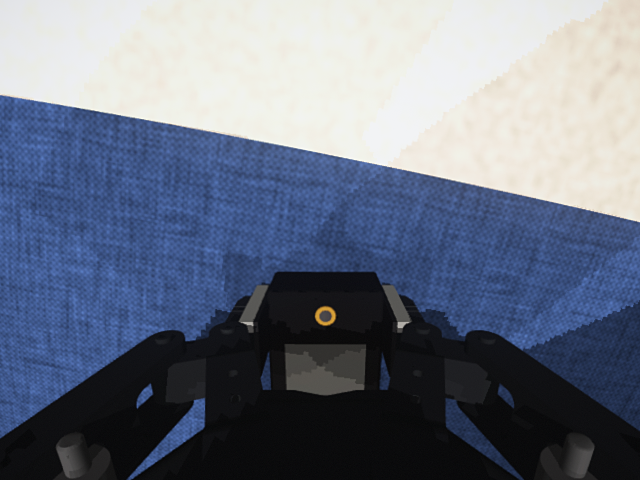

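send_rows(steps=[[[0,0,-0.008],0],[[0.03,0.018,-0.01],0.06],[[0.06,0.038,-0.01],0.13],[[0.09,0.06,-0.01],0.2],[[0.12,0.08,-0.01],0.27],[[0.15,0.1,-0.01],0.34],[[0.165,0.11,-0.01],0.373],[[0.167,0.112,-0.01],0.373]])

```text
clock: 17.95
position: [0.4825, -0.0419, 0.0129]
ee_rot: [0.767, 0.641, 0.0, -0.0]
ft_force: [-0.1, 0.2, -2.0]
grip_width: 0.537
```

send_rows(steps=[[[0,0,0],0],[[0,0,0],0],[[0,0,0],0],[[0,0,0],0],[[0,0,0],0],[[0,0,0],0],[[0,0,0],0],[[0,0,0],0]])

```text
clock: 18.95
position: [0.4823, -0.043, 0.0128]
ee_rot: [0.768, 0.64, 0.0, -0.0]
ft_force: [-0.1, 0.2, -2.2]
grip_width: 0.533
```

```bash
python3 - <<'E'
from h import *
p,d=manip.camera('scene'); np.savez('s13.npz',p=p,d=d)
cv2.imwrite('pics/s13.png',cv2.resize(p[175:295,250:410,::-1],None,fx=5,fy=5,interpolation=cv2.INTER_CUBIC)[:600])
c=np.array([.659,.0168]);a=np.radians(-10.35);ex=np.array([np.cos(a),np.sin(a)]);ey=np.array([-ex[1],ex[0]])
T,o=Ttool();P=o['position'][:2]; print((P-c)@ex,(P-c)@ey)
go((.4825,-.0425,.0035),-10.35)
E
```

```text
-0.16306801079905367 -0.09060682460453963
t 19.0 pos [ 0.4823 -0.043   0.0128] yaw -10.36 F [ 0.1 -0.2 -2.6] w 0.54 SHIFT [0.0006 0.0001 0.0093] spin -0.0001
```

View pics/s13.png

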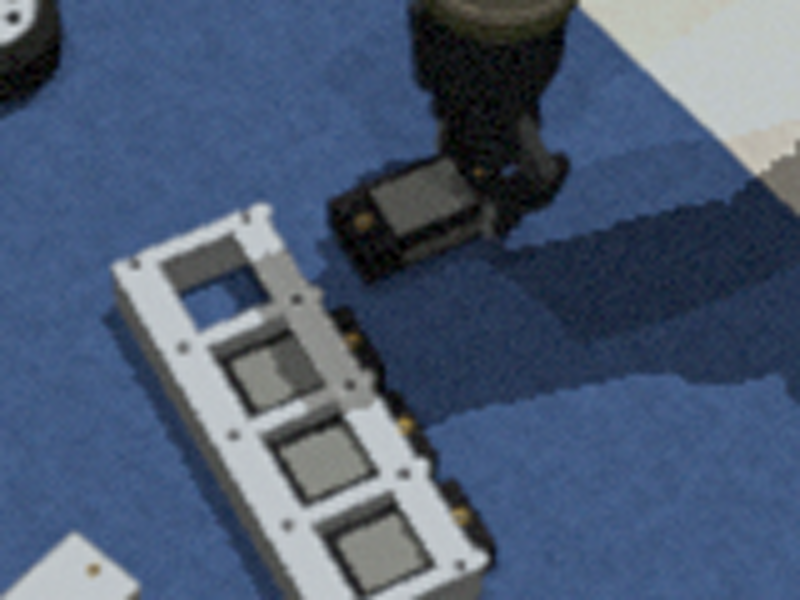

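```bash
python3 - <<'E'
from h import *
c=np.array([.6583,.015]);a=np.radians(-10.37);ex=np.array([np.cos(a),np.sin(a)]);ey=np.array([-ex[1],ex[0]])
for q,o,z in [((468,288),195,.0335),((363,219),175,.0335),((353,340),175,.025),((406,426),175,.025),((460,516),175,.025)]:
    P=plane('scene',[np.array(q)/5+[250,o]-.4],z)[0,:2]; print(q,((P-c)@ex).round(4),((P-c)@ey).round(4))
E
```

```text
(468, 288) -0.0886 0.0288
(363, 219) -0.0902 -0.0916
(353, 340) -0.0516 -0.0297
(406, 426) -0.0514 0.0302
(460, 516) -0.0504 0.0902
```

send_rows(steps=[[[0.0012,0,0.005],0],[[0.0012,0,0.009],0],[[0.0012,0.008,0.009],0],[[0.0012,0.016,0.009],0],[[0.0012,0.024,0.009],0],[[0.0012,0.032,0.009],0],[[0.0012,0.04,0.009],0],[[0.0012,0.045,0.009],0]])

```text
clock: 20.0
position: [0.5273, -0.0501, 0.0037]
ee_rot: [0.768, 0.64, -0.0, 0.0]
ft_force: [-0.5, 0.2, -1.7]
grip_width: 0.535
```

```bash
python3 - <<'E'
from h import *
p,d=manip.camera('scene')
cv2.imwrite('pics/s14.png',cv2.resize(p[175:295,250:410,::-1],None,fx=5,fy=5,interpolation=cv2.INTER_CUBIC)[:600])
go((.4825,-.0425,.0035),-10.35)
E
```

```text
t 20.05 pos [ 0.5278 -0.0502  0.0038] yaw -10.36 F [-0.   0.3 -0.6] w 0.535 SHIFT [-0.0006 -0.0459  0.0003] spin -0.0002
```

View pics/s14.png

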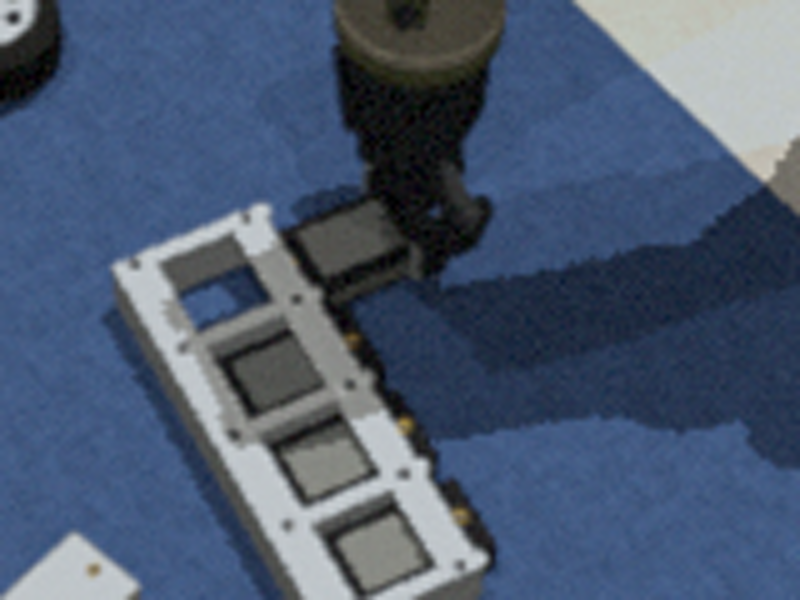

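The pack is entering bay 0 with no side force, so I'll continue as with the first.

send_rows(steps=[[[0,0.008,0],0],[[0,0.016,0],0],[[0,0.024,0],0],[[0,0.03,0],0],[[0,0.034,0.0005],0],[[0,0.035,0.001],0],[[0,0.035,0.001],0],[[0,0.035,0.001],0]])

```text
clock: 21.05
position: [0.5605, -0.0561, 0.0035]
ee_rot: [0.768, 0.64, -0.0, -0.001]
ft_force: [-9.7, 1.2, 15.0]
grip_width: 0.533
```

```bash
python3 - <<'E'
from h import *
p,d=manip.camera('scene')
cv2.imwrite('pics/s15.png',cv2.resize(p[175:295,250:410,::-1],None,fx=5,fy=5,interpolation=cv2.INTER_CUBIC)[:600])
E
```

```text
(no output)
```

View pics/s15.png

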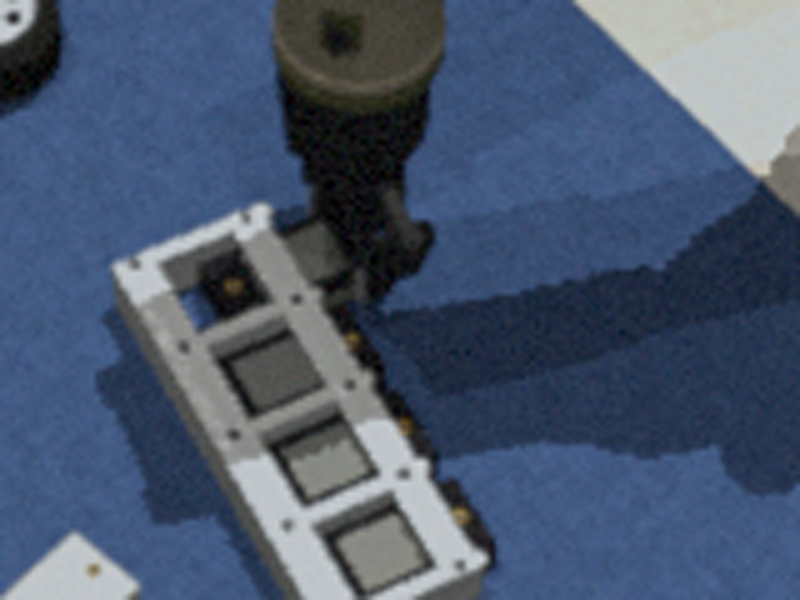

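send_rows(steps=[[[0,0,-0.0005],0],[[0,0,-0.0005],0],[[0,0,-0.0005],0],[[0,0,-0.01],0],[[0,0,-0.03],0],[[0,-0.015,-0.045],0],[[0,-0.035,-0.045],0],[[0,-0.045,-0.045],0]], hand=0.85)

```text
clock: 22.1
position: [0.5167, -0.048, 0.049]
ee_rot: [0.768, 0.64, 0.001, 0.0]
ft_force: [-0.1, 0.3, 0.2]
grip_width: 0.852
```

send_rows(steps=[[[0,0,0],0],[[0,0,0],0],[[0,0,0],0],[[0,0,0.01],0],[[0,0,0.02],0],[[0,0,0.03],0],[[0,0,0.04],0],[[0,0,0.041],0]], hand=0)

```text
clock: 23.1
position: [0.5163, -0.0483, 0.0059]
ee_rot: [0.768, 0.64, -0.001, -0.0]
ft_force: [-0.5, -0.3, -0.1]
grip_width: 0.002
```

```bash
python3 - <<'E'
from h import *
p,d=manip.camera('scene')
cv2.imwrite('pics/s16.png',cv2.resize(p[175:295,250:410,::-1],None,fx=5,fy=5,interpolation=cv2.INTER_CUBIC)[:600])
go((.4825,-.0425,.0035),-10.35)
E
```

```text
t 23.15 pos [ 0.5166 -0.0483  0.0062] yaw -10.36 F [ 0.5 -1.   0.7] w -0.002 SHIFT [-0.0005 -0.0346  0.0028] spin -0.0003
```

View pics/s16.png

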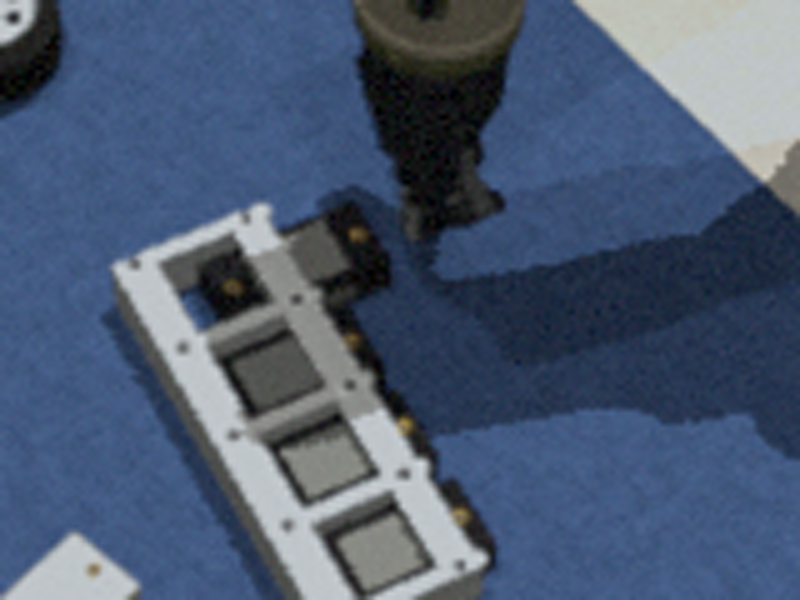

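send_rows(steps=[[[0,0.008,-0.001],0],[[0,0.016,-0.001],0],[[0,0.024,-0.001],0],[[0,0.032,-0.001],0],[[0,0.04,-0.001],0],[[0,0.046,-0.001],0],[[0,0.05,-0.001],0],[[0,0.052,-0.001],0]])

```text
clock: 24.15
position: [0.5682, -0.0576, 0.0077]
ee_rot: [0.768, 0.64, -0.0, -0.0]
ft_force: [-2.4, -0.4, 2.9]
grip_width: -0.003
```

send_rows(steps=[[[0,0.0005,0],0],[[0,0.001,0],0],[[0,0.0015,0],0],[[0,0.002,0],0],[[0,0.0025,0],0],[[0,0.003,0],0],[[0,0.0035,0],0],[[0,0.004,0],0]])

```text
clock: 25.15
position: [0.5717, -0.0582, 0.0078]
ee_rot: [0.768, 0.64, -0.0, -0.0]
ft_force: [-4.7, 0.3, 3.4]
grip_width: -0.002
```

send_rows(steps=[[[0,0.0005,0],0],[[0,0.001,0],0],[[0,0.0015,0],0],[[0,0.002,0],0],[[0,0.002,0],0],[[0,0.002,0],0],[[0,0.002,0],0],[[0,0.002,0],0]])

```text
clock: 26.15
position: [0.5717, -0.0582, 0.0075]
ee_rot: [0.768, 0.64, -0.001, -0.002]
ft_force: [-14.1, 2.8, 10.7]
grip_width: 0.002
```

The back stop was reached again, with 14 N and no further motion. I'll retreat well clear, towards the base and up, and check.

send_rows(steps=[[[0,-0.015,0],0],[[0,-0.035,-0.01],0],[[0,-0.06,-0.04],0],[[-0.03,-0.09,-0.09],0],[[-0.08,-0.11,-0.14],0],[[-0.13,-0.12,-0.18],0],[[-0.18,-0.12,-0.2],0],[[-0.22,-0.12,-0.2],0]])

```text
clock: 27.15
position: [0.4169, -0.256, 0.2103]
ee_rot: [0.768, 0.64, 0.002, 0.002]
ft_force: [0.6, -0.0, -0.1]
grip_width: -0.0
```

```bash
python3 - <<'E'
from h import *
p,d=manip.camera('scene')
cv2.imwrite('pics/s17.png',cv2.resize(p[185:305,250:410,::-1],None,fx=5,fy=5,interpolation=cv2.INTER_CUBIC)[:600])
p,d=manip.camera('top'); cv2.imwrite('pics/t17full.png',p[:,:,::-1])
cv2.imwrite('pics/t17.png',cv2.resize(p[190:310,220:380,::-1],None,fx=5,fy=5,interpolation=cv2.INTER_CUBIC)[:600])
E
```

```text
(no output)
```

View pics/t17.png

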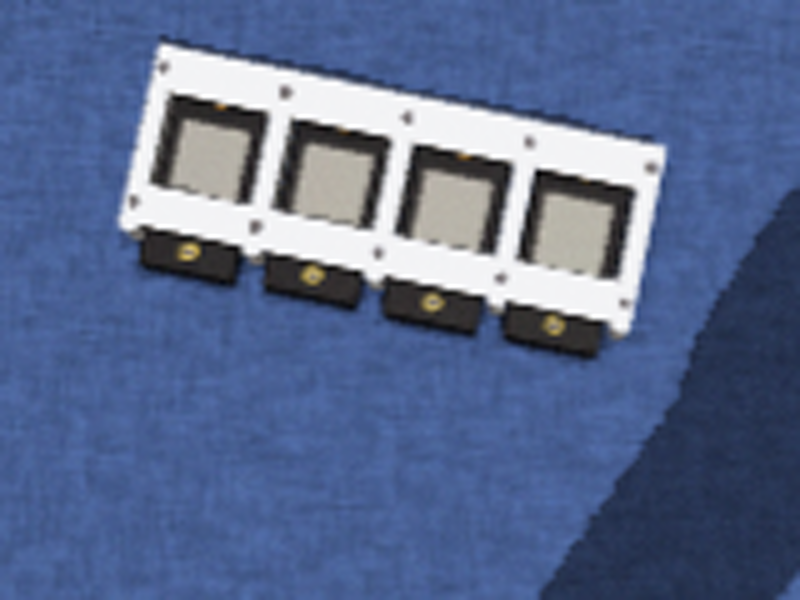

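View pics/t17full.png

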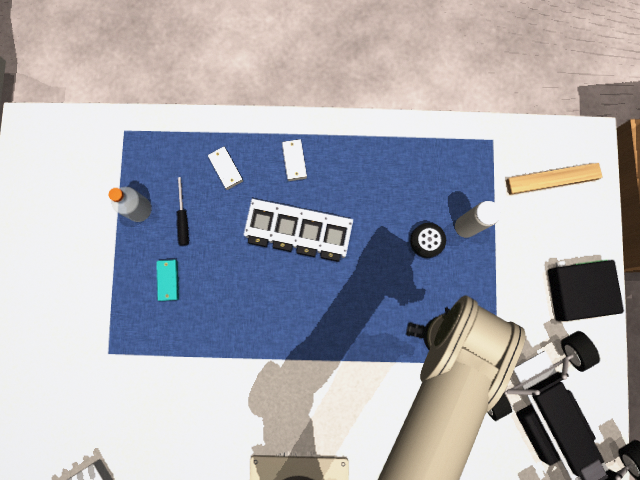

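View pics/s17.png

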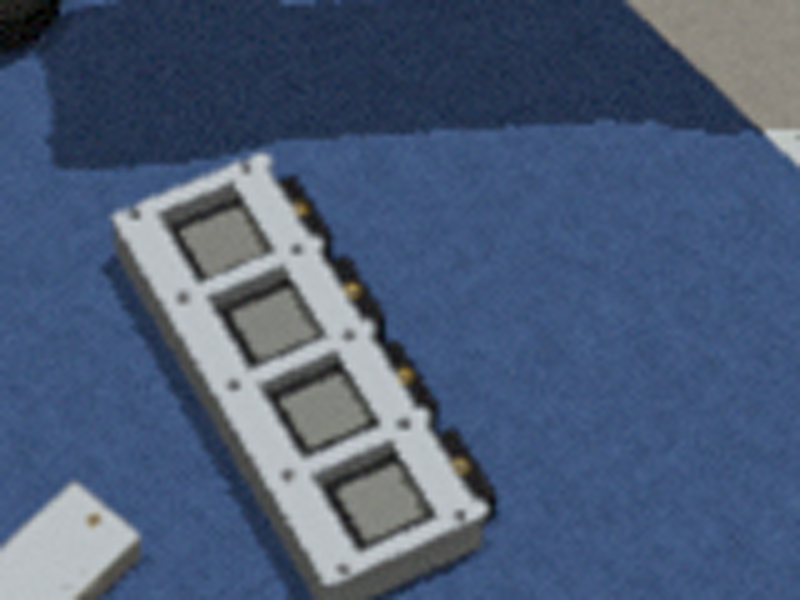

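All four rear screws lie on one line in the enlarged top view, at (188,251), (313,275), (431,302) and (554,325). The bystanders have not moved. Handing in.

```bash
python3 -c "
from workcell import manip
print(manip.get_obs()['joint_velocities'].round(3)); print(manip.hand_in())"
```

```text
[-0.042 -0.003 -0.084  0.034 -0.001  0.004 -0.095]
the job is handed in; nothing more can be done
None
```

Both spare packs are in the empty bays, pushed against the back stop: spare_l in bay 2 and spare_r in bay 0. I handed the job in at about 27 s of the 69 s allowed; no verdict is reported.

- **Fully home:** each pack was gripped at its rear end, slid in under the bar and released. It was then pushed with the shut fingers until the tool stopped moving, at about 14–15 N.
- **Alignment:** in the last top and scene pictures, the rear screws of all four packs lie on one line about 60 mm apart. The inserted packs are within about 1 mm of the stored ones by eye.
- **Nothing disturbed:** the stored packs, the bystanders and the turquoise and white look-alikes sit where they were at the start. The gripper was well clear of everything at hand-in, though the arm was still settling slightly.
- **Disagreement between cameras:** the fixed cameras differed from the wrist camera and robot readings by about 2–3 mm. I lined the packs up by comparing the held pack with the caddy in the same scene view, which cancels that offset.

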